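# Click a socket onto the torque sensor

## Robot

A 7-joint arm with a two-finger parallel gripper is mounted at the origin on the work surface. World frame = base frame: x ahead of the robot, y to its left, z up, the work surface at z = 0. Lengths are in m, angles in rad, forces in N, time in s.
With the tool pointing down it reaches from about 0.425 to 0.95 m from the base axis. Payload 4.7 kg.
Tool frame: the origin (TCP) lies midway between the tips of the shut fingers; the grasp point (between the pads) lies robot.tcp_to_grasp behind it (robot.tcp_to_grasp is the distance from the TCP to the grasp point, in m); z points along the fingers, y is the line along which they close (so a half turn about z gives the same grasp; the last joint's range is limited). The gripper opens to 85 mm and grips with 20 to 120 N. Pads are 22 mm wide; open, the fingers measure 114 mm over their backs; the gripper's body (76 mm by 85 mm) begins 54 mm behind the grasp point. The pads swing forward as they close: fully open they stand 13 mm farther back than shut.
Start: joints at [1.15, 0.469, -0.049, 1.532, 0.024, 1.141, -0.082], TCP at [0.258, -0.624, 0.231] pointing down, gripper open.
Joint ranges: [-2.59, 2.59], [-0.33, 1.99], [-1.39, 1.29], [0.1, 2.45], [-1.04, 4.18], [0.21, 1.99], [-2.66, 2.66]. Speed limits (rad/s): [2.57, 2.57, 3.14, 3.14, 3.14, 3.14, 3.14].

## Interface

Orientations are given as a 3x3 rotation matrix whose columns are the frame's x, y, z axes.
In Python, from bench import robot gives the robot as it stands.
- The arm moves only by the tool apply_moves, never from a script. Its argument "plan" is a list that holds one entry, the list of rows, each a list of 5 numbers: the opening, from -1 (shut) to 1 (fully open), then the shift along the tool's x, y, z in units of 0.5 m (1.0 is 0.5 m), then the turn about the tool's z in units of 90 degrees (1.0 is 90 degrees). A call has 1 to 8 rows; each row shifts and turns the commanded pose from where the row before left it, along the tool's axes as they then stand; what a row does not reach is not made up. A row lasts 1/8 s, in which the tool goes at most 62.5 mm and 10.7 degrees, less where a joint would pass 70% of its speed; a pose out of reach is approached as far as the arm can. A call with a number of a shift or a turn outside -1 to 1 is refused whole. A call with a gripper value outside its range is refused whole. The fingers move at their own pace and stop on an object; "squeeze" is the grip in N (left out, the last holds). Time passes only in rows, so rows that do not move let the fingers close. It gives the time, the measured TCP pose, the force, the opening and the grip force at its end, in the units of the state.
- robot.observe(): the state, without advancing time (a new reading comes with each control period).
- robot.read_camera(name): name is "scene" or "top" or "wrist"; returns a dict with "pixels" (384x512x3 uint8, red, green, blue), "intrinsics" (3x3 intrinsics, pixels), "rvec" (rotation vector, rad) and "tvec" (3), from world to camera coordinates, as OpenCV has them; the wrist camera has in their place "hand_eye" (4x4, takes a point from camera to tool coordinates, whose origin is the TCP and whose axes are the flange's). Camera axes: x right, y down, z forward; pixel columns grow to the right and rows downward; lengths in m; the calibration is good to about 2 mm. The wrist camera is an equidistant fisheye: a pixel r from the principal point sees the ray r / f radians off the axis. A picture is of the moment at which its call begins: read the wrist's pose just before it. There is no depth.
- robot.finish_job(): hands the job in; it is judged then, once.
Trained networks look in a picture, given as the dict that the camera call returned (one of the last four; its "shot" number tells which), for a name from the list of things; names that differ only in an ending like _2 or _b are one class to them, and where a whole thing is asked for, a point or a joint stands for the part that bears it (a point fixed in the world has none). Each returns a list of dicts, best first, with "conf" (0 to 1); they miss things now and then, are a little off and sometimes report something else, mostly with a low value. They report only what shows in the picture. A call takes as long as a camera call. They do not tell look-alikes from the thing itself.
- robot.recognise(picture, query): "extent" ([left, top, right, bottom] in pixels, round what is visible of it).
- robot.trace(picture, query): "mask" (384x512 bool, what is visible of it) and "extent" ([left, top, right, bottom] in pixels, round what is visible of it).
The state is a dict: "clock": time; "joint_pos": joint angles; "joint_vel": joint speeds; "joint_efforts": joint torques, N m; "eef_pos": TCP position; "orientation": TCP orientation; "wrist_force": force on the tool from outside, world axes, zero at the start; "wrist_torque": the same for the moment, N m; "finger_gap": finger opening in m; "gripper_force": force on a finger pad.
Only numpy, scipy, OpenCV 4.12 (cv2) and the standard library are available. Lean on these libraries where they do the work, as an engineer would, in place of code of your own. Each camera call takes 0.05 s, during which the arm holds its last target. There are 200 camera calls.

## Task

Fit the orange-banded socket onto the upright square drive of the torque sensor: set it over the drive, turn it under light pressure until it drops over the square, then press it straight down until the spring ball clicks into the groove inside it and it sits fully home on the shoulder. Never press down on the sensor with more than 30 N, it is delicate. Leave the socket standing there, let go of it, and leave everything else where it is.

Things in the scene. Friction and masses are not known exactly. Their poses are not given: they have to be found in the camera images.
- socket_center (a point): The socket to fit: steel, round, 37 mm across, 56 mm high, about 0.32 kg, with an orange band round its upper part and top rim. It stands upright on the green mat, square hole downwards, hex opening up. This point is its centre, 28 mm above its lower rim; z points up along its axis, x and y are square to the sides of the square hole.
- socket_rim (a point): Centre of the socket's lower rim, at the mouth of its square hole (19.9 mm wide, 27 mm deep, its lowest 3 mm flared to 23.9 mm). A groove, which takes the spring ball, runs round all four sides of the hole from 6.3 to 15.7 mm above this rim. Axes as above.
- sensor: The torque sensor: a fixed aluminium cylinder, 74 mm across with a blue stripe, on a 100 mm square steel foot, with a cable stub on its own -x side. Origin under the middle of its foot, z up. On top stand a round shoulder and the square drive.
- drive_shoulder (a point): On the drive's axis, 72 mm above the table, on the upper face of the round steel shoulder (40 mm across) where the fitted socket's lower rim comes to rest. z up; x and y are the foot's, not the square's.
- drive_top (a point): Middle of the top of the upright steel square drive: 18.6 mm square, 24 mm tall, its last 5 mm tapering to 12.6 mm square. x and y are the foot's: the angle of the square is NOT measured and may be anything (it turns only stiffly, 0.5 N m). Within about 4 degrees of it (every 90 degrees) the socket drops over; else its rim stops on the taper, 16 to 21 mm above the shoulder.
- ball (a joint): Brass spring ball, 10 mm across, standing 3 mm out of one side of the drive, centred 11 mm above the shoulder. 0 = out, 0.0035 m = pushed in. The socket's rim meets it about 14 mm above the shoulder; pushing past takes 5 to 18 N (if it binds, ease it round a little). It springs out with a click, and resistance falls, as the groove reaches it in the last 5 mm before the shoulder.
- head (a joint): How far the sensor's head (shoulder and drive together) has been pressed down against its spring. It starts to give at 8 N and then goes down 1 mm for every 8 N more, springing back when let go. 0 = unloaded; 0.00275 m = 30 N, the most it may bear.
- tall_socket_center (a point): Another socket, black, 37 mm across and 78 mm high, standing on the mat: not to be used. Its centre, 39 mm up.
- plain_socket_center (a point): Another socket, plain steel without a band, 37 mm across and 50 mm high, standing on the mat: not to be used. Its centre, 25 mm up.
- tape_measure: Black and yellow tape measure, 75 x 42 x 66 mm, standing on the table; origin under its centre.
- pliers: Red-handled pliers lying on the table, 200 mm long, 20 mm high; origin near the middle, on the table.
- tape_roll: Roll of red tape lying flat, 70 mm across, 18 mm high; origin under its centre.
- mat: Thin green mat, 120 x 340 x 3 mm, fixed to the table, on which the three sockets stand about 100 mm apart along its long (y) axis; origin under its centre.
Things that resemble listed ones, but are neither listed nor needed, are in the scene too. What is shaped like the part that bears socket_center but purple or yellow is not meant.

How it is judged:
By the outcome, as a careful person would: the job done as asked, in the order asked, and still so for the second after the job is handed in, with the robot touching nothing.
It also fails if it takes over 64 s, if anything falls off the work surface, if the arm or the gripper's body presses on something with over 40 N, if the wrist force passes 120 N, or if a joint passes its speed limit or range.

## Working session

There is one attempt and no reset: what is moved stays moved. The work goes in short steps, Python scripts to look and compute and a tool call to move; the robot and the scene stay as the last step left them, time stands still between calls to the robot, and variables do not carry over. Pictures are saved under pics/ and viewed, at most 10 in all, crops included, and the job is handed in when it is done.

Besides the shell and the picture viewer there is one more tool, called after "Request:" as name([rows], argument=value, ...), one row to a line, values as JSON. apply_moves: Moves the arm, as the interface text tells. Its arguments: {"type":"object","properties":{"plan":{"type":"array"},"squeeze":{"type":"number"}},"required":["plan"]}

```bash
ls; mkdir -p pics
cat > h.py <<'E'
import numpy as np, cv2
from bench import robot
def save(n,p,crop=None,s=1):
    im=p["pixels"][:,:,::-1]
    if crop: im=im[crop[1]:crop[3],crop[0]:crop[2]]
    cv2.imwrite(f"pics/{n}.png",cv2.resize(im,None,fx=s,fy=s,interpolation=cv2.INTER_CUBIC))
def ray(p,uv):
    R=cv2.Rodrigues(np.array(p["rvec"],float))[0];t=np.array(p["tvec"],float).ravel()
    d=R.T@np.linalg.inv(p["intrinsics"])@np.array([uv[0],uv[1],1.]);return -R.T@t,d
def atz(p,uv,z):
    o,d=ray(p,uv);return o+d*(z-o[2])/d[2]
def proj(p,P):
    return cv2.projectPoints(np.array(P,float).reshape(-1,3),np.array(p["rvec"],float),np.array(p["tvec"],float),np.array(p["intrinsics"],float),None)[0].reshape(-1,2)
E
python3 - <<'E'
from h import *
s=robot.observe(); print({k:np.round(v,3).tolist() for k,v in s.items()}); print(robot.tcp_to_grasp)
ps={}
for c in("scene","top"):
    p=ps[c]=robot.read_camera(c); print(c,p["pixels"].shape,p["intrinsics"],p["rvec"],p["tvec"])
    for q in("socket_center","sensor","mat","tall_socket_center","plain_socket_center","drive_top","drive_shoulder"):
        try: print(q,[(np.round(d["extent"]).tolist(),round(d["conf"],2)) for d in robot.recognise(p,q)][:4])
        except Exception as e: print(q,e)
im=np.vstack([ps["scene"]["pixels"],ps["top"]["pixels"]])[:,:,::-1]
cv2.imwrite("pics/a.png",cv2.resize(im,(400,600)))
save("scene",ps["scene"],None,1.5);save("top",ps["top"],None,1.5)
E
```

```text
pics
{'clock': 0.0, 'joint_pos': [1.15, 0.469, -0.049, 1.534, 0.024, 1.141, -0.082], 'joint_vel': [-0.0, -0.0, -0.001, 0.001, 0.001, -0.001, 0.001], 'joint_efforts': [-0.0, -51.031, -0.047, -23.771, 0.011, 0.008, 0.0], 'eef_pos': [0.258, -0.623, 0.23], 'orientation': [[0.924, 0.382, -0.001], [0.382, -0.924, 0.002], [-0.0, -0.002, -1.0]], 'wrist_force': [0.637, -0.247, -0.157], 'wrist_torque': [0.052, -0.065, 0.048], 'gripper_force': 0.0, 'finger_gap': 0.085}
0.0187
scene (384, 512, 3) [[383.99501417   0.         254.42381115]
 [  0.         383.99501417 187.4606634 ]
 [  0.           0.           1.        ]] [ 1.9521081   1.56430812 -0.59717685] [-0.10803656 -0.3341359   1.59869484]
socket_center [([113.0, 208.0, 128.0, 233.0], 0.73), ([155.0, 214.0, 168.0, 231.0], 0.7), ([174.0, 235.0, 191.0, 260.0], 0.69), ([141.0, 242.0, 161.0, 269.0], 0.54)]
sensor [([310.0, 162.0, 349.0, 194.0], 0.64), ([337.0, 139.0, 358.0, 154.0], 0.47)]
mat [([140.0, 191.0, 252.0, 246.0], 0.94)]
tall_socket_center [([220.0, 192.0, 235.0, 219.0], 0.57)]
plain_socket_center [([190.0, 201.0, 200.0, 221.0], 0.75)]
drive_top [([306.0, 162.0, 346.0, 194.0], 0.7)]
drive_shoulder [([308.0, 161.0, 345.0, 199.0], 0.82)]
top (384, 512, 3) [[351.62018307   0.         252.29000012]
 [  0.         351.62018307 197.63946009]
 [  0.           0.           1.        ]] [ 2.177265   -2.1742063   0.03848743] [0.00819163 0.56277248 1.00566758]
socket_center [([397.0, 198.0, 419.0, 214.0], 0.7), ([339.0, 154.0, 354.0, 169.0], 0.69), ([152.0, 202.0, 193.0, 243.0], 0.68), ([358.0, 194.0, 375.0, 208.0], 0.64)]
sensor []
mat [([265.0, 180.0, 382.0, 227.0], 0.96)]
tall_socket_center [([286.0, 194.0, 299.0, 207.0], 0.65), ([159.0, 214.0, 174.0, 232.0], 0.49)]
plain_socket_center [([320.0, 201.0, 333.0, 214.0], 0.58)]
drive_top [([151.0, 206.0, 194.0, 242.0], 0.65)]
drive_shoulder [([152.0, 204.0, 191.0, 244.0], 0.89)]
```

View pics/scene.png

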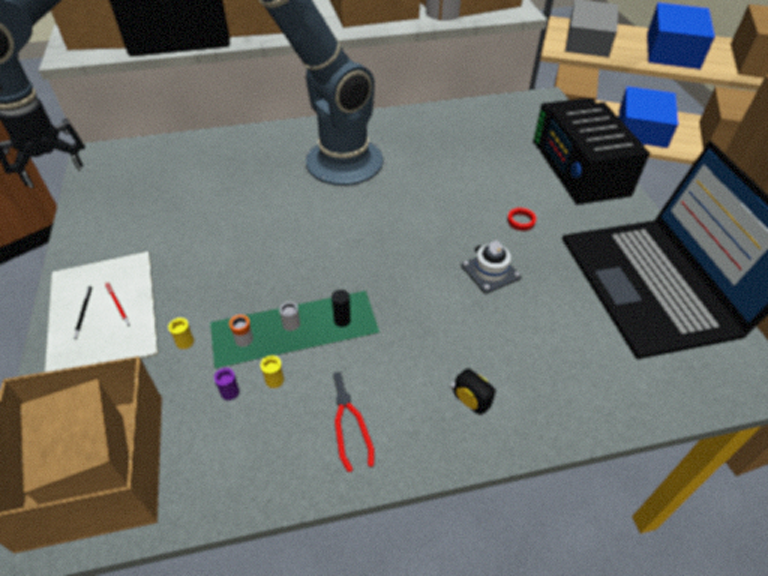

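View pics/top.png

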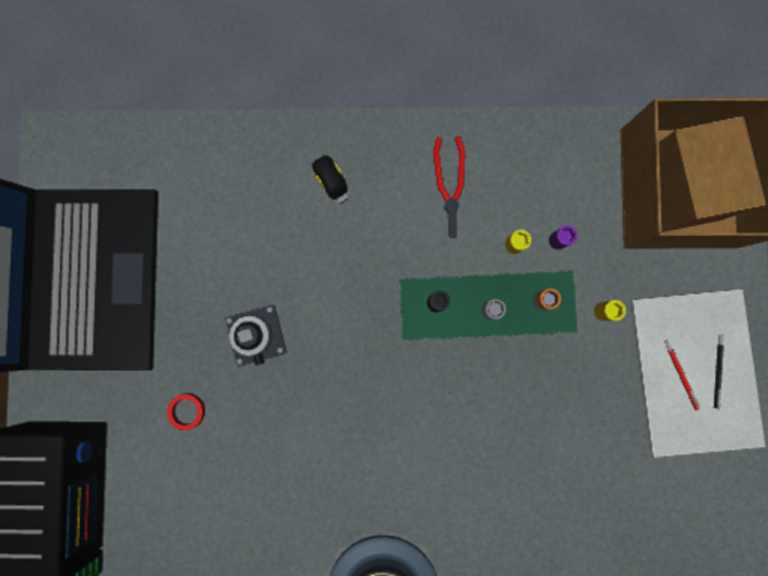

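Orange-banded socket: scene (160,220), top (366,199). Could be mistaken for it: yellow at scene (120,222) and (181,247), purple (151,256), plain steel (193,210), black tall (227,205). The sensor is at scene (328,173) and top (165,224). I choose the orange-rimmed one and measure it with a close crop.

Run:
```python
from h import *
ims=[]
for c,box in(("scene",(140,190,220,250)),("top",(326,169,406,229))):
    p=robot.read_camera(c); h=cv2.cvtColor(p["pixels"],cv2.COLOR_RGB2HSV).astype(int)
    m=(h[...,0]>4)&(h[...,0]<16)&(h[...,1]>130)&(h[...,2]>90)
    mm=np.zeros_like(m); mm[box[1]:box[3],box[0]:box[2]]=1; m&=mm
    ys,xs=np.nonzero(m); e=(xs.min(),ys.min(),xs.max(),ys.max()); ctr=((e[0]+e[2])/2,(e[1]+e[3])/2)
    print(c,e,len(xs),"rim centre",atz(p,ctr,0.059).round(4))
    ims.append(p["pixels"][box[1]:box[3],box[0]:box[2]])
    for q in("mat",):
        for d in robot.trace(p,q)[:1]:
            k=np.argwhere(d["mask"])[:,::-1].astype(np.float32); r=cv2.minAreaRect(k); print(q,[atz(p,b,0.003).round(3).tolist() for b in cv2.boxPoints(r)])
    for q in("drive_top","drive_shoulder","sensor"):
        for d in robot.trace(p,q)[:1]: print(q,d["extent"],d["mask"].sum())
    # expected projections
    P=atz(p,(164.7,224),0.096) if c=="top" else atz(p,(330,164),0.096); print("drive",P.round(4))
cv2.imwrite("pics/crop.png",cv2.resize(np.hstack(ims)[:,:,::-1],None,fx=5,fy=5,interpolation=cv2.INTER_CUBIC))
```

```text
scene (np.int64(153), np.int64(210), np.int64(166), np.int64(222)) 91 rim centre [ 0.5646 -0.3054  0.059 ]
drive_top [306.4, 163.7, 347.4, 194.8] 843
drive_shoulder [307.8, 161.0, 348.5, 198.3] 816
sensor [152.4, 211.6, 170.3, 233.4] 282
drive [0.5    0.2478 0.096 ]
top (np.int64(359), np.int64(193), np.int64(373), np.int64(205)) 65 rim centre [ 0.5566 -0.3071  0.059 ]
mat [[0.601, -0.03, 0.003], [0.619, -0.372, 0.003], [0.496, -0.376, 0.003], [0.477, -0.037, 0.003]]
drive_top [151.9, 205.6, 193.2, 243.8] 1215
drive_shoulder [148.9, 203.7, 191.3, 243.7] 1204
sensor [357.9, 191.4, 372.4, 204.5] 175
drive [0.4865 0.2427 0.096 ]
```

View pics/crop.png

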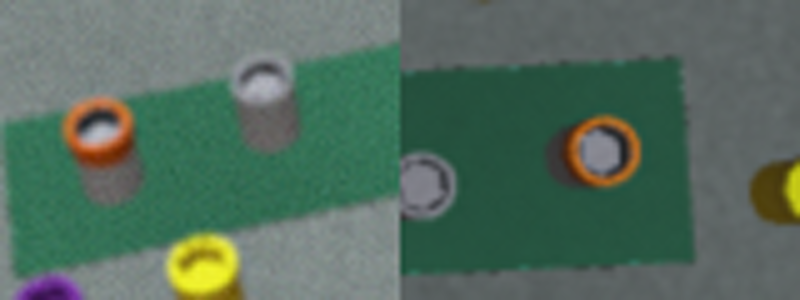

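```bash
cat >> h.py <<'E'
def plan(target,phi,n,op=1.0,m=0):
    """rows to bring TCP to target (world) with tool-y azimuth phi (deg); tool pointing down"""
    s=robot.observe(); R=np.array(s["orientation"]); d=np.array(target)-s["eef_pos"]
    az=np.degrees(np.arctan2(R[1,1],R[0,1])); turn=-((phi-az+180)%360-180)
    print("az",round(az,1),"turn",round(turn,1),"d",d.round(4),"joints",np.round(s["joint_pos"],2).tolist())
    for k in range(n):
        a=np.radians(az-turn*k/n); y=np.array([np.cos(a),np.sin(a),0]); z=np.array([0,0,-1.]); x=np.cross(y,z)
        sh=np.array([x@d,y@d,z@d])/n/0.5
        print([op,*sh.round(4).tolist(),round(turn/90/n,4)])
def wproj_ray(p,s,uv):
    K=p["intrinsics"];H=np.array(p["hand_eye"])
    v=np.array([uv[0]-K[0,2],uv[1]-K[1,2]]);r=np.hypot(*v);th=r/K[0,0]
    dc=np.array([np.sin(th)*v[0]/max(r,1e-9),np.sin(th)*v[1]/max(r,1e-9),np.cos(th)])
    R=np.array(s["orientation"]);return R@H[:3,3]+s["eef_pos"],R@H[:3,:3]@dc
def watz(p,s,uv,z):
    o,d=wproj_ray(p,s,uv);return o+d*(z-o[2])/d[2]
E
python3 -c "
from h import *
plan([0.557,-0.307,0.20],0,8)"
```

```text
az -67.6 turn -67.6 d [ 0.2992  0.3168 -0.0313] joints [1.15, 0.47, -0.05, 1.53, 0.02, 1.14, -0.08]
[1.0, 0.0994, -0.0446, 0.0078, np.float64(-0.0938)]
[1.0, 0.1049, -0.0296, 0.0078, np.float64(-0.0938)]
[1.0, 0.1081, -0.0138, 0.0078, np.float64(-0.0938)]
[1.0, 0.1089, 0.0022, 0.0078, np.float64(-0.0938)]
[1.0, 0.1074, 0.0181, 0.0078, np.float64(-0.0938)]
[1.0, 0.1036, 0.0337, 0.0078, np.float64(-0.0938)]
[1.0, 0.0975, 0.0486, 0.0078, np.float64(-0.0938)]
[1.0, 0.0893, 0.0624, 0.0078, np.float64(-0.0938)]
```

Request:
apply_moves([
  [[1,0.1,-0.045,0.008,-0.094],[1,0.105,-0.03,0.008,-0.094],[1,0.108,-0.014,0.008,-0.094],[1,0.109,0.002,0.008,-0.094],[1,0.107,0.018,0.008,-0.094],[1,0.104,0.034,0.008,-0.094],[1,0.098,0.049,0.008,-0.094],[1,0.089,0.062,0.008,-0.094]],
])

```text
clock: 2.3
eef_pos: [0.558, -0.3049, 0.1995]
orientation: [[-0.007, 1.0, 0.001], [1.0, 0.007, -0.001], [-0.001, 0.001, -1.0]]
wrist_force: [-0.0, -0.2, 0.2]
finger_gap: 0.0854
gripper_force: 0.0
```

Request:
apply_moves([
  [[1,0,0,0,0],[1,0,0,0,0]],
])

```text
clock: 2.55
eef_pos: [0.5565, -0.3067, 0.1992]
orientation: [[-0.001, 1.0, -0.001], [1.0, 0.001, -0.001], [-0.001, -0.001, -1.0]]
wrist_force: [-0.9, -0.3, -0.8]
finger_gap: 0.0853
gripper_force: 0.0
```

Run:
```python
from h import *
plan([0.557,-0.307,0.20],0,2)
s=robot.observe(); p=robot.read_camera("wrist"); print(p["intrinsics"],p["hand_eye"]); save("w1",p,None,1.5)
h=cv2.cvtColor(p["pixels"],cv2.COLOR_RGB2HSV).astype(int)
m=((h[...,0]>4)&(h[...,0]<16)&(h[...,1]>130)&(h[...,2]>90)).astype(np.uint8)
n,l,st,ce=cv2.connectedComponentsWithStats(m)
for i in range(1,n):
    if st[i,4]>30: print(st[i],ce[i]); c=st[i,:2]+st[i,2:4]/2; print(watz(p,s,c,0.059))
for q in("socket_center","plain_socket_center"): print(q,[(d["extent"],d["conf"]) for d in robot.recognise(p,q)])
```

```text
az 0.1 turn 0.1 d [ 0.0005 -0.0003  0.0008] joints [0.73, 0.47, -0.41, 1.65, 0.21, 1.07, 0.26]
[1.0, -0.0003, 0.0005, -0.0008, np.float64(0.0005)]
[1.0, -0.0003, 0.0005, -0.0008, np.float64(0.0005)]
[[297.31863964   0.         255.29683121]
 [  0.         297.31863964 192.76149075]
 [  0.           0.           1.        ]] [[-2.86760309e-04 -9.63918454e-01 -2.66197544e-01  6.73266841e-02]
 [ 9.99999954e-01 -3.02187747e-04  1.69950865e-05  1.30199138e-03]
 [-9.68235135e-05 -2.66197527e-01  9.63918496e-01 -1.42709792e-01]
 [ 0.00000000e+00  0.00000000e+00  0.00000000e+00  1.00000000e+00]]
[241 163  33  11  80] [256.3    166.4875]
[ 0.55984004 -0.29324223  0.059     ]
socket_center [([342.1, 184.0, 383.4, 232.3], 0.89), ([225.1, 249.7, 256.1, 297.8], 0.82), ([240.3, 159.4, 278.1, 203.0], 0.65), ([335.4, 114.9, 382.6, 153.7], 0.62)]
plain_socket_center [([218.7, 62.6, 255.6, 104.2], 0.92)]
```

View pics/w1.png

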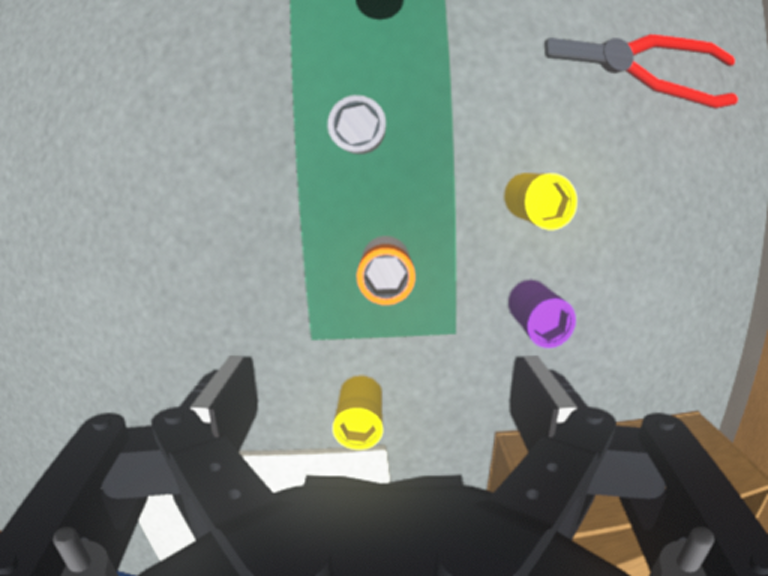

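The wrist picture shows the orange rim at about pixel (257,184), with yellow at (367,134) and (239,285), and purple at (366,214). I'll refine the orange rim.

Run:
```python
from h import *
s=robot.observe(); p=robot.read_camera("wrist")
h=cv2.cvtColor(p["pixels"],cv2.COLOR_RGB2HSV).astype(int)
m=((h[...,0]>4)&(h[...,0]<21)&(h[...,1]>120)&(h[...,2]>90)); m[:150]=0;m[220:]=0;m[:,:225]=0;m[:,290:]=0
k=np.argwhere(m)[:,::-1].astype(np.float32)
hull=cv2.convexHull(k); e=cv2.fitEllipse(hull); print(len(k),e)
P=watz(p,s,e[0],0.059); print(P)
W=np.array([watz(p,s,q,0.059)[:2] for q in hull[:,0]],np.float32); print(cv2.minEnclosingCircle(W))
plan([P[0],P[1],0.06],0,3)
```

```text
484 ((257.60565185546875, 181.56651306152344), (38.53725051879883, 40.09614944458008), 177.17356872558594)
[ 0.55922604 -0.30759018  0.059     ]
((0.5588505864143372, -0.30772387981414795), 0.020275570452213287)
az -0.0 turn -0.0 d [ 0.0034  0.0002 -0.1394] joints [0.73, 0.46, -0.41, 1.65, 0.21, 1.07, 0.26]
[1.0, 0.0001, 0.0023, 0.0929, np.float64(-0.0002)]
[1.0, 0.0001, 0.0023, 0.0929, np.float64(-0.0002)]
[1.0, 0.0001, 0.0023, 0.0929, np.float64(-0.0002)]
```

Request:
apply_moves([
  [[1,-0.002,0.005,0.0,0],[1,0,0,0.09,0],[1,0,0,0.09,0],[1,0,0,0.09,0],[1,0,0,0.06,0],[1,0,0,0.028,0],[1,0,0,0,0],[1,0,0,0,0]],
])

```text
clock: 3.75
eef_pos: [0.5605, -0.3076, 0.0218]
orientation: [[-0.002, 1.0, 0.003], [1.0, 0.002, -0.001], [-0.001, 0.003, -1.0]]
wrist_force: [0.0, -0.1, 0.1]
finger_gap: 0.0854
gripper_force: 0.0
```

Request:
apply_moves([
  [[-1,0,0,0,0],[-1,0,0,0,0],[-1,0,0,0,0],[-1,0,0,0,0],[-1,0,0,0,0],[-1,0,0,0,0]],
], squeeze=80)

```text
clock: 4.5
eef_pos: [0.5595, -0.3073, 0.0213]
orientation: [[-0.002, 1.0, 0.0], [1.0, 0.002, -0.001], [-0.001, 0.0, -1.0]]
wrist_force: [-1.4, 0.5, 5.6]
finger_gap: 0.0377
gripper_force: 79.8
```

Request:
apply_moves([
  [[-1,0,0,-0.04,0],[-1,0,0,-0.1,0],[-1,0,0,-0.11,0],[-1,0,0,-0.11,0],[-1,0.06,-0.01,0,0],[-1,0.1,-0.02,0,0],[-1,0.11,-0.02,0,0],[-1,0.11,-0.02,0,0]],
])

```text
clock: 5.5
eef_pos: [0.5232, -0.1153, 0.201]
orientation: [[-0.002, 1.0, 0.001], [1.0, 0.002, -0.0], [-0.0, 0.001, -1.0]]
wrist_force: [0.7, -0.2, -2.9]
finger_gap: 0.0374
gripper_force: 80.8
```

Request:
apply_moves([
  [[-1,0.11,-0.02,0,0],[-1,0.11,-0.02,0,0],[-1,0.11,-0.02,0,0],[-1,0.11,-0.01,0,0],[-1,0.1,0,0,0],[-1,0.06,0,0,0],[-1,0,0,0,0],[-1,0,0,0,0]],
])

```text
clock: 6.5
eef_pos: [0.4881, 0.1819, 0.2004]
orientation: [[-0.002, 1.0, -0.0], [1.0, 0.002, -0.001], [-0.001, -0.0, -1.0]]
wrist_force: [0.1, -1.1, -2.7]
finger_gap: 0.0375
gripper_force: 80.9
```

Run:
```python
from h import *
s=robot.observe();print(s["eef_pos"],s["wrist_force"],s["finger_gap"],np.round(s["joint_pos"],2)); p=robot.read_camera("wrist"); save("w2",p,None,1.5)
for q in("drive_top","drive_shoulder","socket_center"): print(q,[(d["extent"],d["conf"]) for d in robot.recognise(p,q)])
```

```text
[0.4880714  0.18186087 0.20043397] [ 0.07628932 -1.1039291  -2.74661083] 0.03751571512052393 [ 0.08  0.31 -0.63  1.9   0.22  0.99 -0.65]
drive_top [([204.0, 60.0, 308.3, 163.4], 0.76)]
drive_shoulder [([197.7, 58.6, 310.3, 161.8], 0.73)]
socket_center [([212.5, 204.2, 298.8, 319.6], 0.67)]
```

View pics/w2.png

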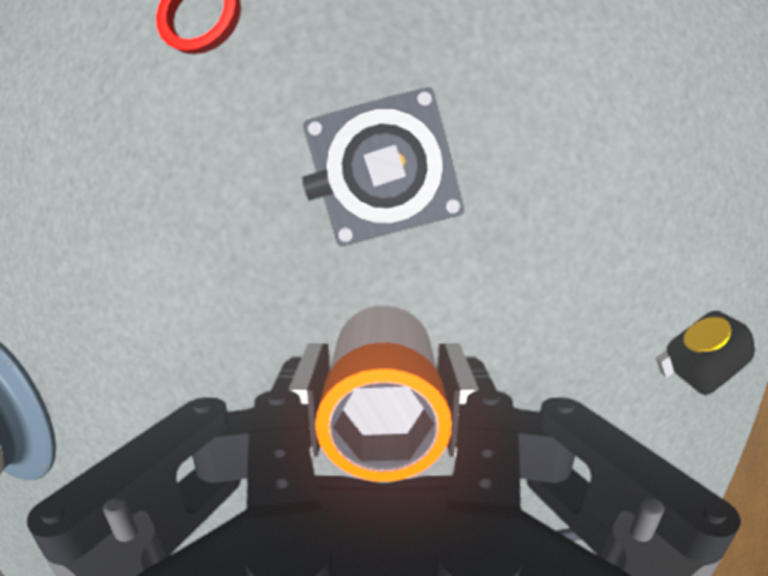

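The drive is at about (257,110) with the ball on its right side (268,107). The held socket's rim is centred near (255,283). Next I measure both.

Run:
```python
from h import *
s=robot.observe(); p=robot.read_camera("wrist"); im=p["pixels"]
h=cv2.cvtColor(im,cv2.COLOR_RGB2HSV).astype(int)
# socket top rim
zr=s["eef_pos"][2]-0.018+0.056
m=((h[...,0]>9)&(h[...,0]<22)&(h[...,1]>150)&(h[...,2]>225)); m[:240]=0; m[325:]=0
k=np.argwhere(m)[:,::-1]; W=np.array([watz(p,s,q,zr)[:2] for q in k],np.float32)
c,r=cv2.minEnclosingCircle(W); print("socket top",c,r,"minus tcp",np.array(c)-s["eef_pos"][:2],len(k))
g=im.min(2).astype(int)
sub=g[95:125,240:275]; print(sub[::2,::2])
m=np.zeros_like(g,bool); m[97:124,242:273]=g[97:124,242:273]>190
n,l,st,ce=cv2.connectedComponentsWithStats(m.astype(np.uint8)); 
for i in range(1,n):
    if st[i,4]<40: continue
    k=np.argwhere(l==i)[:,::-1]; W=np.array([watz(p,s,q,0.096)[:2] for q in k],np.float32)
    print(st[i],"drive",W.mean(0),cv2.minAreaRect(W))
for zb,lo in((0.066,None),):
    d=robot.trace(p,"drive_shoulder")[0]; k=np.argwhere(d["mask"])[:,::-1].astype(np.float32); 
    e=cv2.minEnclosingCircle(k); print("mask",e)
# white ring: fit
m=(g>215); m[:60]=0;m[165:]=0;m[:,:205]=0;m[:,310:]=0
n,l,st,ce=cv2.connectedComponentsWithStats(m.astype(np.uint8)); i=1+np.argmax(st[1:,4]); print(st[i])
k=np.argwhere(l==i)[:,::-1]
for z in(0.05,0.06,0.065,0.07):
    W=np.array([watz(p,s,q,z)[:2] for q in k],np.float32); print(z,cv2.minEnclosingCircle(W))
```

```text
socket top (0.48975685238838196, 0.17982777953147888) 0.019106267020106316 minus tcp [ 0.00132834 -0.00163988] 1825
[[109 122 119 119 121 125 122 121 120 123 123 135 123 124 124 118  93  83]
 [120 121 120 119 121 123 123 128 151 182 211 220 137 123 126 124 119  86]
 [121 122 120 118 127 152 195 216 228 230 230 228 169 121 125 123 122 103]
 [120 128 149 187 219 229 230 231 230 230 230 230 205 132 124 124 122 121]
 [121 198 226 228 229 230 231 230 229 229 230 231 229 132 128 125 123 122]
 [120 180 228 228 227 226 226 228 229 230 229 230 229 168 107 133 124 122]
 [121 145 228 229 228 228 228 227 227 226 227 229 230 210 108 132 124 123]
 [122 122 217 230 230 230 229 229 229 228 227 226 227 226 129 130 126 123]
 [121 119 175 230 229 229 230 230 231 230 229 229 228 227 171 123 126 124]
 [121 121 139 227 230 229 229 229 228 230 230 231 230 229 201 127 126 126]
 [122 121 122 217 229 229 228 230 230 230 229 229 229 230 225 142 126 126]
 [123 122 121 169 232 231 229 229 229 229 230 231 229 223 184 135 126 126]
 [122 123 121 138 229 231 231 231 230 227 217 183 149 129 121 124 125 122]
 [122 123 122 124 219 233 230 217 180 149 130 122 122 124 122 122 124 105]
 [121 124 124 121 163 184 148 128 121 124 123 123 123 125 124 121 108  86]]
[242  97  28  26 486] drive [0.48983026 0.25136295] ((0.48986145853996277, 0.2514510154724121), (0.01822616532444954, 0.018137048929929733), 18.372461318969727)
mask ((255.07669067382812, 110.864501953125), 60.90186309814453)
[ 218   73   76   75 1896]
0.05 ((0.4898339807987213, 0.25146111845970154), 0.03750664368271828)
0.06 ((0.4898299276828766, 0.2513735294342041), 0.03622996434569359)
0.065 ((0.48989295959472656, 0.25133636593818665), 0.03562578186392784)
0.07 ((0.48988983035087585, 0.25129249691963196), 0.03498689830303192)
```

Request:
apply_moves([
  [[-1,0.05,0.002,0,0],[-1,0.06,0.002,0,0],[-1,0.029,0,0,0],[-1,0,0,0.05,0.111],[-1,0,0,0.05,0.111],[-1,0,0,0.05,0.111],[-1,0,0,0,0],[-1,0,0,0,0]],
])

```text
clock: 7.8
eef_pos: [0.4907, 0.2525, 0.1262]
orientation: [[0.496, 0.868, 0.001], [0.868, -0.496, 0.001], [0.001, 0.001, -1.0]]
wrist_force: [0.6, -0.9, -2.1]
finger_gap: 0.0377
gripper_force: 81.0
```

Run:
```python
from h import *
plan([0.4900,0.2516,0.115],-30,2,-1)
s=robot.observe();print(s["eef_pos"][2],s["wrist_force"],s["wrist_torque"])
p=robot.read_camera("wrist"); save("w3",p,(150,120,350,320),2.5)
```

```text
az -29.7 turn 0.3 d [-0.0007 -0.0009 -0.0112] joints [-0.17, 0.43, -0.49, 1.91, 0.27, 0.86, -1.31]
[-1, -0.0011, -0.0002, 0.0112, np.float64(0.0016)]
[-1, -0.0011, -0.0002, 0.0112, np.float64(0.0016)]
0.12618794816615622 [ 0.55615105 -0.88066722 -2.11891646] [-0.00193535  0.01597036 -0.04672136]
```

View pics/w3.png

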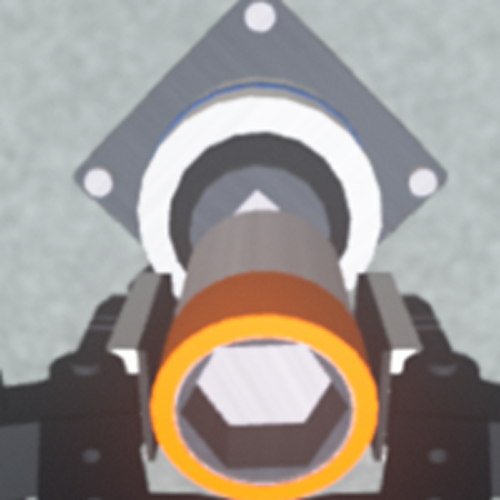

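Request:
apply_moves([
  [[-1,-0.0036,-0.0034,0.008,0],[-1,0,0,0.008,0],[-1,0,0,0.006,0],[-1,0,0,0.0,0]],
])

```text
clock: 8.35
eef_pos: [0.4876, 0.2514, 0.114]
orientation: [[0.497, 0.867, -0.0], [0.867, -0.497, -0.0], [-0.001, -0.0, -1.0]]
wrist_force: [0.7, -0.3, -3.4]
finger_gap: 0.0379
gripper_force: 81.0
```

Request:
apply_moves([
  [[-1,0,0,0.002,0],[-1,0,0,0.002,0],[-1,0,0,0.002,0]],
])

```text
clock: 8.72
eef_pos: [0.4878, 0.2516, 0.1113]
orientation: [[0.498, 0.867, 0.0], [0.867, -0.498, -0.0], [0.0, 0.0, -1.0]]
wrist_force: [1.2, -0.6, -2.8]
finger_gap: 0.0373
gripper_force: 81.0
```

Request:
apply_moves([
  [[-1,0.0,0.001,0.002,0],[-1,0,0,0.002,0],[-1,0,0,0.002,0]],
])

```text
clock: 9.1
eef_pos: [0.4888, 0.2518, 0.1087]
orientation: [[0.498, 0.867, 0.002], [0.867, -0.498, 0.001], [0.002, 0.001, -1.0]]
wrist_force: [1.3, 0.1, -0.4]
finger_gap: 0.0377
gripper_force: 81.2
```

Request:
apply_moves([
  [[-1,0,0,0.001,0],[-1,0,0,0.001,0]],
])

```text
clock: 9.35
eef_pos: [0.4889, 0.252, 0.108]
orientation: [[0.498, 0.867, 0.002], [0.867, -0.498, 0.001], [0.002, 0.001, -1.0]]
wrist_force: [0.4, 1.0, 2.4]
finger_gap: 0.038
gripper_force: 81.4
```

Request:
apply_moves([
  [[-1,0,0,0.001,-0.04],[-1,0,0,0,-0.04],[-1,0,0,0,-0.04],[-1,0,0,0,-0.04]],
])

```text
clock: 9.85
eef_pos: [0.489, 0.2527, 0.108]
orientation: [[0.265, 0.964, 0.002], [0.964, -0.265, 0.002], [0.003, 0.001, -1.0]]
wrist_force: [1.5, 0.9, 4.7]
finger_gap: 0.0378
gripper_force: 81.3
```

Request:
apply_moves([
  [[-1,0,0,0,-0.03],[-1,0,0,0,-0.03],[-1,0,0,0,-0.03]],
])

```text
clock: 10.22
eef_pos: [0.4888, 0.2527, 0.1082]
orientation: [[0.127, 0.992, 0.002], [0.992, -0.127, 0.002], [0.002, 0.002, -1.0]]
wrist_force: [-0.7, 1.3, 6.4]
finger_gap: 0.0378
gripper_force: 81.6
```

Request:
apply_moves([
  [[-1,0,0,0,0.06],[-1,0,0,0,0.06],[-1,0,0,0,0.06],[-1,0,0,0,0.06],[-1,0,0,0,0.06]],
])

```text
clock: 10.85
eef_pos: [0.4887, 0.2524, 0.1074]
orientation: [[0.566, 0.824, 0.002], [0.824, -0.566, 0.002], [0.003, 0.0, -1.0]]
wrist_force: [1.2, 3.4, -0.1]
finger_gap: 0.0381
gripper_force: 81.3
```

Request:
apply_moves([
  [[-1,0,0,0.001,0.03],[-1,0,0,0,0.03],[-1,0,0,0,0.0]],
])

```text
clock: 11.22
eef_pos: [0.4885, 0.2523, 0.1066]
orientation: [[0.638, 0.77, 0.001], [0.77, -0.638, 0.002], [0.002, 0.0, -1.0]]
wrist_force: [1.3, 2.3, 0.1]
finger_gap: 0.0376
gripper_force: 81.2
```

Request:
apply_moves([
  [[-1,0.001,-0.0006,0.002,0.02],[-1,0,0,0.001,0.01],[-1,0,0,0,0.0]],
])

```text
clock: 11.6
eef_pos: [0.4888, 0.2519, 0.1048]
orientation: [[0.675, 0.738, 0.001], [0.738, -0.675, 0.0], [0.001, 0.001, -1.0]]
wrist_force: [3.8, 2.5, -2.4]
finger_gap: 0.0377
gripper_force: 81.1
```

Request:
apply_moves([
  [[-1,0,0,0.002,0.0],[-1,0,0,0.002,0.0],[-1,0,0,0,0.0]],
])

```text
clock: 11.98
eef_pos: [0.489, 0.2518, 0.1031]
orientation: [[0.675, 0.738, 0.001], [0.738, -0.675, 0.0], [0.001, 0.001, -1.0]]
wrist_force: [5.2, 1.4, 0.8]
finger_gap: 0.0376
gripper_force: 81.3
```

Request:
apply_moves([
  [[-1,0.0007,0.0008,0.002,0.0],[-1,0,0,0.0,0.0]],
])

```text
clock: 12.22
eef_pos: [0.4895, 0.2521, 0.102]
orientation: [[0.675, 0.738, 0.002], [0.738, -0.675, 0.001], [0.002, 0.001, -1.0]]
wrist_force: [4.9, 2.1, -0.4]
finger_gap: 0.0378
gripper_force: 81.3
```

Request:
apply_moves([
  [[-1,0,0,0.002,0.0],[-1,0,0,0,0.0]],
])

```text
clock: 12.48
eef_pos: [0.4899, 0.2523, 0.1011]
orientation: [[0.675, 0.738, 0.002], [0.738, -0.675, 0.001], [0.003, 0.001, -1.0]]
wrist_force: [6.0, 2.5, 0.2]
finger_gap: 0.0378
gripper_force: 81.3
```

Request:
apply_moves([
  [[-1,0.0,0.0,0.002,0.0],[-1,0,0,0.0,0.0]],
])

```text
clock: 12.72
eef_pos: [0.4899, 0.2525, 0.1004]
orientation: [[0.675, 0.738, 0.002], [0.738, -0.675, 0.001], [0.003, 0.001, -1.0]]
wrist_force: [5.7, 1.6, 2.6]
finger_gap: 0.0374
gripper_force: 81.5
```

Request:
apply_moves([
  [[-1,0,0,0.002,0.0],[-1,0,0,0,0.0]],
])

```text
clock: 12.98
eef_pos: [0.4899, 0.2525, 0.0994]
orientation: [[0.675, 0.738, 0.003], [0.738, -0.675, 0.001], [0.003, 0.001, -1.0]]
wrist_force: [6.1, 2.4, 1.1]
finger_gap: 0.0377
gripper_force: 81.3
```

Request:
apply_moves([
  [[-1,0,0,0.002,0.0],[-1,0,0,0,0.0]],
])

```text
clock: 13.22
eef_pos: [0.49, 0.2525, 0.0985]
orientation: [[0.675, 0.738, 0.003], [0.738, -0.675, 0.001], [0.003, 0.001, -1.0]]
wrist_force: [5.4, 2.1, 1.4]
finger_gap: 0.0374
gripper_force: 81.6
```

Request:
apply_moves([
  [[-1,0.0,0.0,0.002,0.0],[-1,0,0,0.002,0.0],[-1,0,0,0,0.0]],
])

```text
clock: 13.6
eef_pos: [0.4898, 0.2524, 0.0957]
orientation: [[0.675, 0.738, 0.002], [0.738, -0.675, 0.002], [0.003, 0.0, -1.0]]
wrist_force: [8.1, 3.6, -4.1]
finger_gap: 0.0378
gripper_force: 80.9
```

Request:
apply_moves([
  [[-1,0,0,0.002,0.0],[-1,0,0,0.002,0.0],[-1,0,0,0,0.0]],
])

```text
clock: 13.98
eef_pos: [0.4895, 0.2521, 0.0931]
orientation: [[0.675, 0.738, 0.001], [0.738, -0.675, 0.001], [0.002, 0.0, -1.0]]
wrist_force: [7.0, 4.2, -6.7]
finger_gap: 0.0376
gripper_force: 80.8
```

Request:
apply_moves([
  [[-1,0,0,0.002,0.0],[-1,0,0,0,0.0]],
])

```text
clock: 14.22
eef_pos: [0.4889, 0.2518, 0.0919]
orientation: [[0.675, 0.738, -0.0], [0.738, -0.675, 0.0], [0.0, -0.0, -1.0]]
wrist_force: [6.6, 2.8, -6.1]
finger_gap: 0.0376
gripper_force: 81.0
```

Request:
apply_moves([
  [[-1,0,0,0.002,0.0],[-1,0,0,0,0.0]],
])

```text
clock: 14.48
eef_pos: [0.489, 0.2518, 0.0913]
orientation: [[0.675, 0.738, 0.0], [0.738, -0.675, 0.0], [0.0, -0.0, -1.0]]
wrist_force: [5.6, 2.0, -3.6]
finger_gap: 0.0378
gripper_force: 81.2
```

Request:
apply_moves([
  [[-1,0,0,0.001,0.0],[-1,0,0,0,0.0]],
])

```text
clock: 14.72
eef_pos: [0.489, 0.2518, 0.091]
orientation: [[0.675, 0.738, 0.0], [0.738, -0.675, 0.0], [0.0, 0.0, -1.0]]
wrist_force: [4.9, 2.1, -1.1]
finger_gap: 0.0378
gripper_force: 81.3
```

Request:
apply_moves([
  [[-1,0,0,0.001,0.0],[-1,0,0,0,0.0]],
])

```text
clock: 14.98
eef_pos: [0.489, 0.2519, 0.0906]
orientation: [[0.675, 0.738, 0.0], [0.738, -0.675, 0.0], [0.0, 0.0, -1.0]]
wrist_force: [4.8, 2.2, -0.6]
finger_gap: 0.0377
gripper_force: 81.3
```

Request:
apply_moves([
  [[-1,0,0,0.002,0.0],[-1,0,0,0,0.0]],
])

```text
clock: 15.22
eef_pos: [0.489, 0.2519, 0.0901]
orientation: [[0.675, 0.738, 0.001], [0.738, -0.675, -0.0], [0.0, 0.0, -1.0]]
wrist_force: [4.4, 1.9, 2.0]
finger_gap: 0.0379
gripper_force: 81.6
```

Request:
apply_moves([
  [[-1,0,0,0.001,0.0],[-1,0,0,0,0.0]],
])

```text
clock: 15.48
eef_pos: [0.489, 0.2519, 0.0898]
orientation: [[0.675, 0.738, 0.001], [0.738, -0.675, -0.0], [0.0, 0.001, -1.0]]
wrist_force: [4.6, 1.6, 4.3]
finger_gap: 0.0381
gripper_force: 81.8
```

Request:
apply_moves([
  [[-1,0,0,0.002,0.0],[-1,0,0,0,0.0]],
])

```text
clock: 15.72
eef_pos: [0.4891, 0.252, 0.0893]
orientation: [[0.675, 0.738, 0.001], [0.738, -0.675, -0.0], [0.0, 0.001, -1.0]]
wrist_force: [3.4, 0.3, 9.1]
finger_gap: 0.0375
gripper_force: 82.2
```

Request:
apply_moves([
  [[-1,0,0,0.001,0.0],[-1,0,0,0,0.0]],
])

```text
clock: 15.98
eef_pos: [0.4891, 0.252, 0.089]
orientation: [[0.675, 0.738, 0.001], [0.738, -0.675, -0.0], [0.0, 0.001, -1.0]]
wrist_force: [1.9, 0.8, 10.4]
finger_gap: 0.0374
gripper_force: 82.3
```

Run:
```python
from h import *
s=robot.observe();print(s["eef_pos"],s["wrist_force"])
p=robot.read_camera("wrist"); save("w4",p,(150,120,350,320),2.5)
p=robot.read_camera("scene"); save("s4",p,(290,130,370,210),6)
```

```text
[0.48911971 0.25197837 0.08901612] [ 1.93741417  0.84077197 10.36391411]
```

View pics/w4.png

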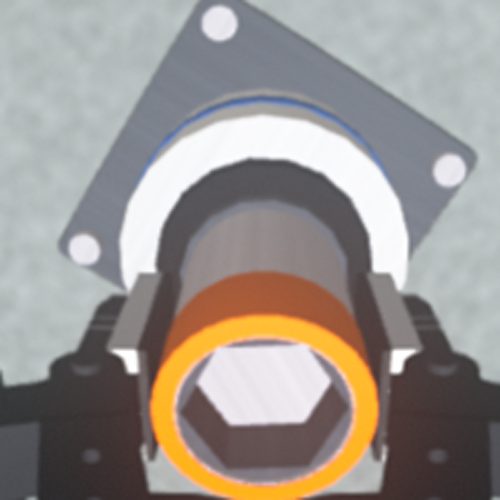

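The socket's lower rim is concentric with the shoulder and rests on it. The pull-in at the ball was felt, and the contact height matches to within about 0.5 mm. I'll ease off and let go.

Request:
apply_moves([
  [[-1,0,0,-0.0016,0.0],[-1,0,0,0,0.0],[1,0,0,0,0.0],[1,0,0,0,0.0],[1,0,0,0,0.0],[1,0,0,0,0.0],[1,0,0,0,0.0],[1,0,0,0,0.0]],
])

```text
clock: 17.08
eef_pos: [0.4888, 0.2518, 0.0886]
orientation: [[0.675, 0.738, -0.0], [0.738, -0.675, -0.0], [-0.0, 0.0, -1.0]]
wrist_force: [0.1, 0.2, -0.4]
finger_gap: 0.0856
gripper_force: 0.0
```

Request:
apply_moves([
  [[1,0,0,-0.02,0.0],[1,0,0,-0.05,0],[1,0,0,-0.08,0.0],[1,0,0,-0.08,0.0],[1,-0.08,0,0,0.0],[1,-0.05,0,0,0.0],[1,0,0,0,0.0],[1,0,0,0,0.0]],
])

```text
clock: 18.08
eef_pos: [0.4457, 0.2047, 0.2043]
orientation: [[0.675, 0.738, 0.002], [0.738, -0.675, 0.001], [0.002, 0.0, -1.0]]
wrist_force: [0.1, 0.2, 0.4]
finger_gap: 0.0855
gripper_force: 0.0
```

Run:
```python
from h import *
s=robot.observe();print(s["eef_pos"],s["wrist_force"])
p=robot.read_camera("wrist")
h=cv2.cvtColor(p["pixels"],cv2.COLOR_RGB2HSV).astype(int)
m=((h[...,0]>4)&(h[...,0]<22)&(h[...,1]>130)&(h[...,2]>200)).astype(np.uint8)
n,l,st,ce=cv2.connectedComponentsWithStats(m);i=1+np.argmax(st[1:,4]);print(st[i])
k=np.argwhere(l==i)[:,::-1]
for z in(0.128,0.135,0.149): print(z,cv2.minEnclosingCircle(np.array([watz(p,s,q,z)[:2] for q in k],np.float32)))
q=robot.read_camera("scene")
a=cv2.resize(p["pixels"][20:260,130:370],(480,480));b=cv2.resize(q["pixels"][140:200,300:350],(300,360));b=cv2.copyMakeBorder(b,0,120,0,0,cv2.BORDER_CONSTANT)
cv2.imwrite("pics/end.png",np.hstack([a,b])[:,:,::-1])
```

```text
[0.4456929  0.20469229 0.2043032 ] [0.12739056 0.22535322 0.41305193]
[230  94  52  51 382]
0.128 ((0.4897751212120056, 0.25093191862106323), 0.019155075773596764)
0.135 ((0.4898567199707031, 0.25103577971458435), 0.018546385690569878)
0.149 ((0.4900199770927429, 0.251243531703949), 0.017329003661870956)
```

View pics/end.png

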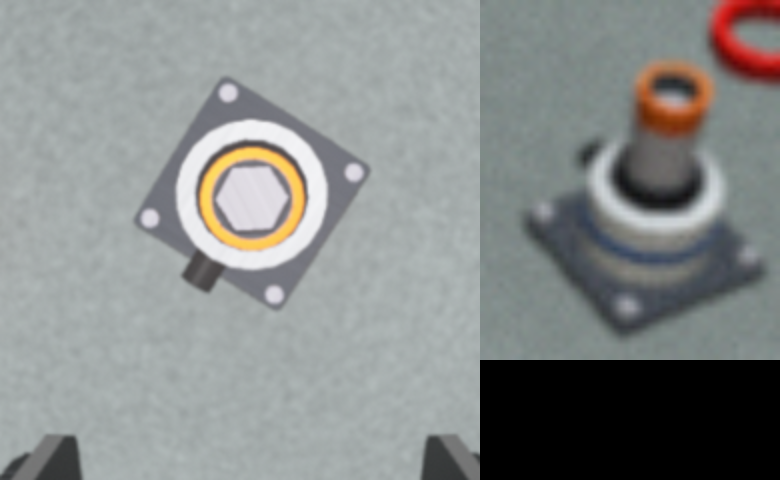

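The pictures show the socket standing upright and concentric on the sensor, with the gripper clear of it. It was still pressed lightly at the moment of release. I'm handing in.

```bash
python3 -c "
from bench import robot
print(robot.finish_job())"
```

```text
the job is handed in; nothing more can be done
None
```

The orange-banded socket stands on the drive, pressed down until the ball's pull-in was felt and its rim was on the shoulder. I read about 13 N net at most, against the 30 N limit. The gripper has let go and is clear, and the job was handed in at about 18 s; the seating was judged from forces, heights and pictures, with no separate check after letting go.

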